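Load the relief drying bay and latch its door

TASK

Lay the three carved tablets flat on the slab of the drying bay, carved side up, each inside its painted outline: the two white ones lengthwise in the blue outlines (either one in either), the clay-coloured one crosswise in the red outline; set them down, do not drop them. Then push the bay's door fully shut, without slamming it, until it seats on its catch and stays closed. Leave the plaster tower, the tool pot and the mallet where they stand.

Things in the scene. Friction and masses are not known exactly. Their poses are not given: they have to be found in the camera images.
- bay: Fixed open-topped drying bay of plywood, 212 (x) by 262 (y) mm outside, walls 10 mm thick and 62 mm high on three sides. Origin on the table under its centre. Its open front looks along its own -x (world -y, give or take 0.1 rad). Slatted slab floor, top 15 mm above the table, with two blue and one red outline, 120 x 66 mm inside. About 28 mm free beside each tablet's long sides.
- place_a (a point): Centre of the first blue outline, on the slab top, next to the door. A white tablet lies here with its long axis along the bay's y.
- place_b (a point): Centre of the second blue outline, on the slab top, next to the back wall, 86 mm along the bay's +x from the first. A white tablet lies here with its long axis along the bay's y.
- place_c (a point): Centre of the red outline, on the slab top, at the catch end of the bay. The clay tablet lies here with its long axis along the bay's x.
- tablet_1: White plaster relief tablet, a block 110 (x) x 56 (y) x 38 mm (z) with the carving 2.5 mm proud on top (look only), about 0.27 kg. Origin at the centre of its underside, x along its length, z up out of the carved side.
- tablet_2: Second white tablet, the same as tablet_1.
- tablet_clay: Clay-coloured (brown-red) tablet, otherwise the same as tablet_1.
- door (a joint): Door angle, rad: 0 = fully shut, growing to 1.9 as it swings out (clockwise seen from above). Green panel, 256 mm long, 14 mm thick, top 65 mm above the table, hinged at the bay corner nearest the robot's base; shut, it runs from the hinge along the bay's -y. A weak spring (under 0.5 N at the push plate) swings it back out to about 0.85 rad if let go unlatched.
- door_hinge (a point): Point on the door's vertical hinge axis, 40 mm above the table, at bay x = -0.120, y = 0.128. The axis lies in the plane of the door's outer face.
- door_push (a point): Middle of the brass push plate (70 x 46 mm, flush) on the outer face of the door, 205 mm from the hinge axis and 40 mm above the table. Its x axis points into the bay through the door (push this way), its y axis towards the hinge.
- catch_ball (a point): Sprung steel ball of the catch, 38 mm above the table, in a dark housing 23 to 53 mm above the table that stands 40 mm out at the bay's other front corner. It touches the brass stud on the door's free end at about 0.07 rad, resists with about 10 N at the push plate until about 0.03 rad, then draws the door to 0 and holds it.
- tower: Bystander: white plaster model of a tower, 64 mm round foot, 165 mm tall, standing; origin at the centre of its foot.
- tool_pot: Bystander: white plastic pot, 84 mm across, 90 mm tall, with tools sticking out to 155 mm; origin at the centre of its foot.
- mallet: Bystander: hammer with a wooden handle lying on the table, about 220 mm long, handle to its own -x.
Not all that is in view belongs to the job. What is shaped like the tablet_2 but green or yellow is not meant.

How it is judged:
By the outcome, as a careful person would: the job done as asked, in the order asked, and still so for the second after the job is handed in, with the robot touching nothing.
It also fails if it takes over 72 s, if anything falls off the work surface, if the arm or the gripper's body presses on something with over 40 N, if the wrist force passes 120 N, or if a joint passes its speed limit or range.

ROBOT

A 6-joint arm with a two-finger parallel gripper is mounted at the origin on the work surface. World frame = base frame: x ahead of the robot, y to its left, z up, the work surface at z = 0. Lengths are in mm, angles in rad, forces in N, time in s.
With the tool pointing down it reaches from about 400 to 925 mm from the base axis. Payload 12.5 kg.
Tool frame: the origin (TCP) lies midway between the tips of the shut fingers; the grasp point (between the pads) lies 19 mm behind it; z points along the fingers, y is the line along which they close (so a half turn about z gives the same grasp; the last joint's range is limited). The gripper opens to 95 mm and grips with 3 to 60 N. Pads are 20 mm wide; open, the fingers measure 119 mm over their backs; the gripper's body (75 mm by 180 mm) begins 59 mm behind the grasp point.
Start: joints at [1.114, 0.491, 1.559, -0, 1.092, -0.106], TCP at [214.765, 586.961, 214.661] pointing down, gripper open.
Joint ranges: [-3.1, 3.1], [-0.84, 2.19], [0.05, 2.79], [-1.13, 4.28], [0.06, 2.93], [-2.69, 2.69]. Speed limits (rad/s): [2.22, 2.22, 2.79, 3.14, 3.14, 3.14].

INTERFACE

Orientations are given as [roll, pitch, yaw] about the fixed x, y, z axes, in that order (R = Rz(yaw) Ry(pitch) Rx(roll)).
In Python, from cell import env gives the robot as it stands.
- The arm moves only by the shell command python3 -m inch 'ROWS'. ROWS is JSON, a list of rows, each a list of 7 numbers: the turn, a rotation vector about the tool's x, y, z in rad, then the shift along the tool's x, y, z in cm, then the closure, from -1 (fully open) to 1 (shut). A call has 1 to 20 rows; each row shifts and turns the commanded pose from where the row before left it, along the tool's axes as they then stand; what a row does not reach is not made up. A row lasts 1/8 s, in which the tool goes at most 62.5 mm and 10.7 degrees, less where a joint would pass 70% of its speed; a pose out of reach is approached as far as the arm can. A call with a gripper value outside its range is refused whole. The fingers move at their own pace and stop on an object; the grip force is fixed at half the most. Time passes only in rows, so rows that do not move let the fingers close. It gives the time, the measured TCP pose, the force, the opening and the grip force at its end, in the units of the state.
- env.state(): the state, without advancing time (a new reading comes with each control period).
- env.read_camera(name): name is "side" or "top"; returns a dict with "img" (420x560x3 uint8, red, green, blue), "depth" (420x560 float32, mm along the optical axis (not along the pixel's ray), 0 where there is no reading), "fx", "fy", "cx", "cy" (pixels), "position" and "orientation" of the camera in the world. Camera axes: x right, y down, z forward; pixel columns grow to the right and rows downward; lengths in mm; the calibration is good to about 2 mm. A picture is of the moment at which its call begins.
- env.job_done(): hands the job in; it is judged then, once.
Trained networks look in a picture, given as the dict that the camera call returned (one of the last four; its "shot" number tells which), for a name from the list of things; names that differ only in an ending like _2 or _b are one class to them, and where a whole thing is asked for, a point or a joint stands for the part that bears it (a point fixed in the world has none). Each returns a list of dicts, best first, with "score" (0 to 1); they miss things now and then, are a little off and sometimes report something else, mostly with a low value. They report only what shows in the picture. A call takes as long as a camera call. They do not tell look-alikes from the thing itself.
- env.find_in(picture, target): "centre" ([x, y, z] in mm, in the coordinates of the camera as it stood for that picture, good to about 4 mm: the middle of the surface that is visible of it).
- env.trace(picture, target): "mask" (420x560 bool, what is visible of it).
The state is a dict: "t": time; "joints": joint angles; "qvel": joint speeds; "tau": joint torques, N m; "eef_pos": TCP position; "tcp_rot": TCP orientation; "ft_force": force on the tool from outside, world axes, zero at the start; "moment": the same for the moment, N m; "opening": opening from 0.0 (shut) to 1.0 (fully open); "grip_force": force on a finger pad.
Only numpy, scipy, OpenCV 4.12 (cv2) and the standard library are available. Lean on these libraries where they do the work, as an engineer would, in place of code of your own. Each camera call takes 0.05 s, during which the arm holds its last target. There are 200 camera calls.

## Working session

There is one attempt and no reset: what is moved stays moved. The work goes in short steps, Python scripts to look and compute and a shell command to move; the robot and the scene stay as the last step left them, time stands still between calls to the robot, and variables do not carry over. Pictures are saved under pics/ and viewed, at most 10 in all, crops included, and the job is handed in when it is done.

```bash
ls; mkdir -p pics; cat > h.py <<'E'
import numpy as np, cv2
from scipy.spatial.transform import Rotation as R
from cell import env
def pose(c):
    o=np.array(c["orientation"],float)
    Rm=o if o.shape==(3,3) else R.from_euler('xyz',o).as_matrix()
    return Rm,np.array(c["position"],float)
def w(c,p):
    Rm,t=pose(c); return Rm@np.array(p)+t
def cloud(c,mask=None):
    d=c["depth"]; v,u=np.indices(d.shape)
    P=np.stack([(u-c["cx"])/c["fx"]*d,(v-c["cy"])/c["fy"]*d,d],-1)
    Rm,t=pose(c); P=P@Rm.T+t
    return P if mask is None else P[mask&(d>0)]
def px(c,p):
    Rm,t=pose(c); q=Rm.T@(np.array(p)-t); return np.round([q[0]/q[2]*c["fx"]+c["cx"],q[1]/q[2]*c["fy"]+c["cy"]],0)
E
python3 - <<'E'
from h import *
for n in ("top","side"):
    c=env.read_camera(n); cv2.imwrite(f"pics/{n}0.png",c["img"][:,:,::-1])
    print(n,c["position"],c["orientation"],c["fx"])
    for k in ("tablet_1","tablet_clay","bay","door","door_push","catch_ball","tower","tool_pot","mallet","place_a","place_c"):
        try:
            for r in env.find_in(c,k)[:5]:
                p=w(c,r["centre"]); print(k,round(r["score"],2),p.round(0),px(c,p))
        except Exception as e: print(k,e)
E
```

```text
pics
top [ 365.1791448   -46.8368511  1461.26179762] [-3.02438621  0.00781583 -1.57438559] 524.4603943377822
tablet_1 0.93 [ 289. -347.   36.] [396. 300.]
tablet_1 0.87 [ 372. -521.   39.] [460. 269.]
tablet_1 0.83 [ 446. -294.   42.] [375. 242.]
tablet_1 0.72 [663. -56.  37.] [286. 163.]
tablet_1 0.58 [377.  12.  36.] [261. 267.]
tablet_clay 0.63 [ 591. -333.   39.] [387. 189.]
bay 0.71 [607. 191.  14.] [198. 185.]
door 0.59 [517. -55.  65.] [286. 215.]
door_push 0.66 [522. -51.  66.] [284. 213.]
catch_ball 0.83 [604. 187.  15.] [199. 186.]
catch_ball 0.34 [637. 434.  70.] [105. 172.]
tower 0.75 [468. 427. 113.] [100. 232.]
tower 0.58 [ 446. -292.   42.] [374. 242.]
tool_pot 0.96 [637. 435.  68.] [105. 172.]
tool_pot 0.31 [606. 190.  17.] [198. 186.]
mallet 0.89 [ 621. -499.   23.] [446. 178.]
place_a 0.62 [607. 188.  18.] [199. 185.]
place_c 0.62 [607. 188.  18.] [199. 185.]
side [ -37.12081054 -867.23280237  731.98015964] [-2.17608391e+00  7.55940014e-04 -5.91641598e-01] 401.383383318188
tablet_1 0.88 [647. -70.  37.] [315. 208.]
tablet_1 0.82 [ 362. -531.   40.] [348. 356.]
tablet_1 0.76 [367.  -7.  41.] [226. 226.]
tablet_1 0.69 [ 277. -355.   38.] [265. 319.]
tablet_1 0.6 [ 428. -304.   38.] [305. 279.]
tablet_clay 0.81 [ 582. -343.   37.] [361. 264.]
tablet_clay 0.25 [573. 155.  28.] [257. 187.]
bay 0.63 [570. 154.  26.] [257. 187.]
door 0.87 [518. -66.  43.] [280. 219.]
door 0.59 [621. 414.  73.] [232. 145.]
door_push 0.95 [517. -66.  43.] [280. 219.]
catch_ball 0.88 [573. 153.  27.] [257. 187.]
catch_ball 0.47 [518. -70.  47.] [281. 219.]
tower 0.93 [459. 429.  71.] [192. 154.]
tool_pot 0.98 [623. 416.  74.] [232. 144.]
mallet 0.64 [ 619. -500.   30.] [419. 298.]
mallet 0.37 [576. 151.  29.] [258. 187.]
place_a 0.56 [576. 155.  27.] [258. 186.]
place_a 0.18 [519. -64.  43.] [280. 219.]
place_c 0.56 [576. 155.  27.] [258. 186.]
place_c 0.18 [519. -64.  43.] [280. 219.]
```

View pics/top0.png

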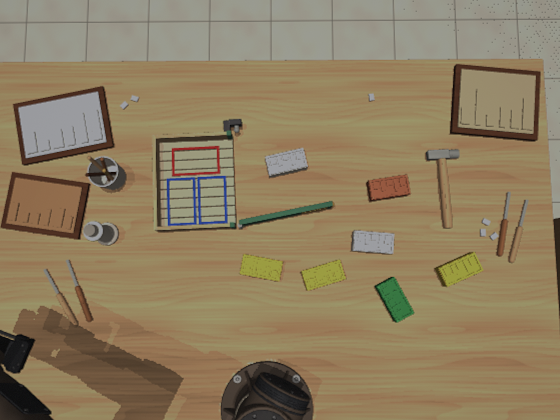

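View pics/side0.png

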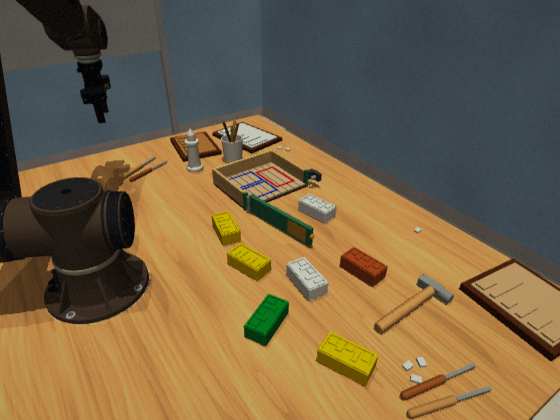

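```bash
cat >> h.py <<'E'
def plane(c,uv,z):
    uv=np.atleast_2d(uv).astype(float)
    Rm,t=pose(c); d=np.stack([(uv[:,0]-c["cx"])/c["fx"],(uv[:,1]-c["cy"])/c["fy"],np.ones(len(uv))],-1)@Rm.T
    return t+d*((z-t[2])/d[:,2])[:,None]
def rect(P):
    (x,y),(a,b),th=cv2.minAreaRect(P[:,:2].astype(np.float32))
    if a<b: a,b,th=b,a,th+90
    return np.array([x,y]).round(1),round(a,1),round(b,1),round(np.deg2rad((th+90)%180-90),3)
def tabs(c,k="tablet_1",zt=39):
    "top faces of the traced things, from depth points near the known top height"
    for r in env.trace(c,k):
        P=cloud(c); m=r["mask"]&(abs(P[...,2]-zt)<7)&(c["depth"]>0)
        if m.sum()<60: continue
        m=cv2.morphologyEx(m.astype(np.uint8),cv2.MORPH_OPEN,np.ones((2,2)))>0
        if m.sum()<60: continue
        v,u=np.nonzero(m); col=np.median(c["img"][m],0)
        Q=plane(c,np.c_[u,v],zt); print(k,round(r["score"],2),col,"z",np.median(P[m][:,2]).round(1),"mean",Q.mean(0)[:2].round(1),*rect(Q))
E
python3 - <<'E'
from h import *
c=env.read_camera("top"); s=env.read_camera("side")
for cam in (c,s):
    tabs(cam); tabs(cam,"tablet_clay")
a=cv2.resize(c["img"][135:265,255:430],None,fx=3,fy=3,interpolation=2)
b=cv2.resize(c["img"][115:245,140:345],None,fx=3,fy=3,interpolation=2)[:,:,:]
b=cv2.resize(b,(525,333)); cv2.imwrite("pics/crop1.png",np.vstack([a[:260],b])[:,:,::-1])
for n,cam in (("top",c),("side",s)):
    h=cv2.cvtColor(cam["img"],cv2.COLOR_RGB2HSV).astype(int); P=cloud(cam)
    reg=(P[...,0]>460)&(P[...,0]<760)&(P[...,1]>20)&(P[...,1]<340)&(abs(P[...,2]-15)<12)
    for nm,m in (("blue",(h[...,0]>105)&(h[...,0]<130)&(h[...,1]>120)),("red",((h[...,0]<6)|(h[...,0]>172))&(h[...,1]>150))):
        m=(m&reg); v,u=np.nonzero(m); Q=plane(cam,np.c_[u,v],15); print(n,nm,m.sum(),"z",np.median(P[m][:,2]).round(1),rect(Q))
    g=(h[...,0]>65)&(h[...,0]<95)&(h[...,1]>90)&(P[...,0]>420)&(P[...,0]<600)&(P[...,1]>-200)&(P[...,1]<130)&(abs(P[...,2]-65)<8)
    v,u=np.nonzero(g); Q=plane(cam,np.c_[u,v],65); print(n,"door",g.sum(),rect(Q), Q[Q[:,1].argmin()].round(0),Q[Q[:,1].argmax()].round(0))
st=env.state(); print({k:np.round(st[k],3) for k in ("t","joints","eef_pos","tcp_rot","opening")})
E
```

```text
tablet_1 0.97 [154. 154.  62.] z 38.9 mean [ 367.8 -524.8] [ 368.2 -525.2] 111.2 56.0 -1.159
tablet_1 0.88 [155. 155.  65.] z 38.9 mean [375.    8.2] [375.   9.] 107.5 55.1 1.371
tablet_1 0.87 [155. 155.  65.] z 38.6 mean [ 354.6 -157.6] [ 354.3 -157.4] 109.6 55.7 -1.281
tablet_1 0.67 [155.  155.5 159. ] z 38.7 mean [664.4 -58.3] [664.4 -59. ] 109.6 56.8 -1.35
tablet_1 0.66 [ 55. 118.  65.] z 39.1 mean [ 288.5 -347. ] [ 288.7 -347.1] 109.1 55.3 0.499
tablet_1 0.59 [155. 157. 160.] z 39.0 mean [ 442.5 -293.3] [ 442.6 -293.7] 110.0 55.8 1.484
tablet_clay 0.88 [147.  87.  63.] z 39.0 mean [ 592.8 -340.2] [ 592.7 -340.3] 110.4 56.3 -1.422
tablet_1 0.97 [181. 183. 169.] z 40.6 mean [ 440.5 -298.4] [ 440.5 -296. ] 115.9 60.3 1.481
tablet_1 0.86 [  3. 111.  27.] z 40.3 mean [ 285.5 -352.4] [ 287.6 -351.4] 115.2 58.8 0.484
tablet_1 0.77 [180. 158.   0.] z 40.4 mean [ 353.2 -162. ] [ 353.  -160.9] 115.3 62.4 -1.276
tablet_1 0.73 [74. 55. 30.] z 36.4 mean [590.4 112.2] [628.3  73.7] 487.4 296.2 -1.372
tablet_1 0.58 [183. 161.   0.] z 40.6 mean [372.    1.7] [372.3   3.6] 117.0 56.7 1.346
table
[... 305 characters left out ...]
64.9, 194.2]), 164.1, 131.1, np.float64(-1.524))
top red 271 z 15.7 (array([677.2, 199.5]), 132.6, 78.0, np.float64(-1.525))
top door 441 (array([519.4, -41.1]), 275.3, 14.9, np.float64(-1.365)) [ 548. -176.   65.] [496.  92.  65.]
side blue 123 z 17.6 (array([581. , 197.2]), 164.9, 94.1, np.float64(-1.524))
side red 97 z 17.8 (array([669.6, 170.5]), 205.8, 99.3, np.float64(1.397))
side door 307 (array([513.3, -46.2]), 282.7, 22.0, np.float64(-1.379)) [ 535. -185.   65.] [482.  92.  65.]
{'t': np.float64(1.5), 'joints': array([ 1.114,  0.491,  1.559, -0.   ,  1.092, -0.106]), 'eef_pos': array([214.773, 586.973, 214.669]), 'tcp_rot': array([3.141, 0.   , 2.791]), 'opening': np.float64(1.001)}
```

View pics/crop1.png

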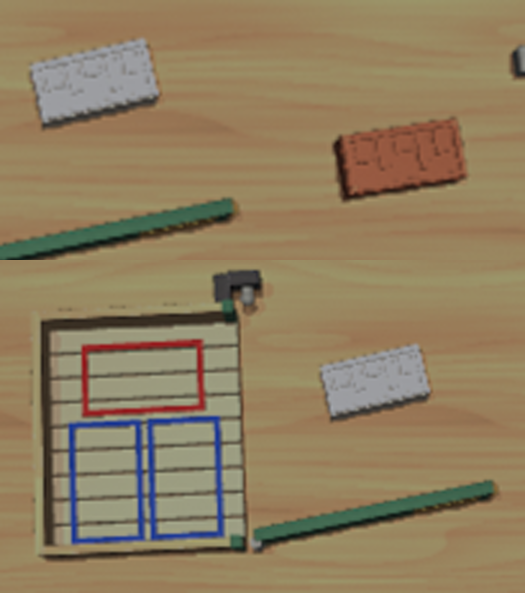

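```bash
cat >> h.py <<'E'
def plan(x,y,z,yaw):
    s=env.state(); p=np.array(s["eef_pos"]); r=s["tcp_rot"]; dy=(yaw-r[2]+np.pi)%(2*np.pi)-np.pi
    d=R.from_euler('xyz',[np.pi,0,yaw]).inv().apply(np.array([x,y,z])-p)/10
    print("t",round(float(s["t"]),2),"pos",p.round(1),"rot",np.round(r,3),"open",round(float(s["opening"]),3),"| turn z",round(-dy,3),"rows",round(abs(dy)/.18,1),"| shift cm",d.round(2),"norm",np.linalg.norm(d).round(1))
E
python3 -c "
from h import *
plan(663.5,-61,110,1.79)"
```

```text
t 1.5 pos [214.8 587.  214.7] rot [3.141 0.    2.791] open 1.001 | turn z 1.001 rows 5.6 | shift cm [-73.    29.71  10.47] norm 79.5
```

```bash
python3 -m inch '[[0,0,0.167,0,0,0,-1],[0,0,0.167,0,0,0,-1],[0,0,0.167,0,0,0,-1],[0,0,0.167,0,0,0,-1],[0,0,0.167,0,0,0,-1],[0,0,0.167,0,0,0,-1],[0,0,0,-5.21,2.12,0,-1],[0,0,0,-5.21,2.12,0,-1],[0,0,0,-5.21,2.12,0,-1],[0,0,0,-5.21,2.12,0,-1],[0,0,0,-5.21,2.12,0,-1],[0,0,0,-5.21,2.12,0,-1],[0,0,0,-5.21,2.12,0,-1],[0,0,0,-5.21,2.12,0,-1],[0,0,0,-5.21,2.12,0,-1],[0,0,0,-5.21,2.12,0,-1],[0,0,0,-5.21,2.12,0,-1],[0,0,0,-5.21,2.12,0,-1],[0,0,0,-5.21,2.12,0,-1],[0,0,0,-5.21,2.12,0,-1]]'
python3 -c "
from h import *
plan(663.5,-61,8,1.79)"
```

```text
t: 4.0
eef_pos: [663.2, -62.7, 214.7]
tcp_rot: [3.141, -0.0, 1.789]
ft_force: [1.3, 0.7, 0.4]
opening: 0.998
grip_force: 0.0
t 4.0 pos [663.2 -62.7 214.7] rot [ 3.141 -0.     1.789] open 0.998 | turn z -0.001 rows 0.0 | shift cm [ 0.16  0.07 20.67] norm 20.7
```

Descend, grip, check the grip and lift.

```bash
python3 -m inch '[[0,0,0,0.16,0.07,4.5,-1],[0,0,0,0,0,5,-1],[0,0,0,0,0,5,-1],[0,0,0,0,0,4,-1],[0,0,0,0,0,2.1,-1],[0,0,0,0,0,0,-1],[0,0,0,0,0,0,1],[0,0,0,0,0,0,1],[0,0,0,0,0,0,1],[0,0,0,0,0,0,1],[0,0,0,0,0,0,1],[0,0,0,0,0,0,1]]'
python3 -c "
from h import *
plan(561.6,235,130,0.047)"
```

```text
t: 5.5
eef_pos: [663.5, -59.3, 9.3]
tcp_rot: [3.14, 0.001, 1.789]
ft_force: [2.4, 0.7, 6.0]
opening: 0.586
grip_force: 30.0
t 5.5 pos [663.5 -59.3   9.3] rot [3.140e+00 1.000e-03 1.789e+00] open 0.586 | turn z 1.742 rows 9.7 | shift cm [ -8.79 -29.88 -12.07] norm 33.4
```

```bash
python3 -m inch '[[0,0,0,0,0,-2,1],[0,0,0,0,0,-5,1],[0,0,0,0,0,-5,1],[0,0,0.1742,0,0,0,1],[0,0,0.1742,0,0,0,1],[0,0,0.1742,0,0,0,1],[0,0,0.1742,0,0,0,1],[0,0,0.1742,0,0,0,1],[0,0,0.1742,0,0,0,1],[0,0,0.1742,0,0,0,1],[0,0,0.1742,0,0,0,1],[0,0,0.1742,0,0,0,1],[0,0,0.1742,0,0,0,1],[0,0,0,-1.4,-4.9,0,1],[0,0,0,-1.4,-4.9,0,1],[0,0,0,-1.4,-4.9,0,1],[0,0,0,-1.4,-4.9,0,1],[0,0,0,-1.4,-4.9,0,1],[0,0,0,-1.4,-4.9,0,1],[0,0,0,0,0,0,1]]'
python3 -c "
from h import *
plan(561.6,235,24,0.047)
c=env.read_camera('top'); s=env.read_camera('side')
for z,cam in ((157.,c),(157.,s)): tabs(cam,'tablet_1',z-10)
print(env.state()['joints'].round(2))"
```

```text
t: 8.0
eef_pos: [563.1, 233.2, 129.2]
tcp_rot: [3.142, 0.001, 0.051]
ft_force: [-0.1, -0.7, -3.1]
opening: 0.586
grip_force: 30.0
t 8.0 pos [563.1 233.2 129.2] rot [3.142e+00 1.000e-03 5.100e-02] open 0.586 | turn z 0.004 rows 0.0 | shift cm [-0.14 -0.19 10.52] norm 10.5
tablet_1 0.72 [102.  96.  84.] z 143.3 mean [549.5 203.2] [555.9 199.8] 119.9 60.3 -0.389
[ 0.28  0.56  1.69 -0.    0.89  1.8 ]
```

```bash
python3 -m inch '[[0,0,0.004,-0.05,-0.19,2.5,1],[0,0,0,0,0,3,1],[0,0,0,0,0,2.5,1],[0,0,0,0,0,1.4,1],[0,0,0,0,0,0.5,1],[0,0,0,0,0,0.1,1],[0,0,0,0,0,0.1,1],[0,0,0,0,0,0.1,1],[0,0,0,0,0,0.1,1],[0,0,0,0,0,0,1]]'

```

```text
t: 9.45
eef_pos: [564.4, 232.4, 25.7]
tcp_rot: [-3.142, -0.0, 0.043]
ft_force: [-0.5, -0.5, -2.5]
opening: 0.585
grip_force: 30.0
```

```bash
python3 -m inch '[[0,0,0,0,0,0.05,1],[0,0,0,0,0,0.05,1]]'
python3 -c "
from h import *
plan(562.6,235,24,0.047)
c=env.read_camera('top');plan(562.6,235,24,0.047);tabs(c,'tablet_1',54)"
```

```text
t: 9.7
eef_pos: [564.4, 232.4, 24.6]
tcp_rot: [-3.141, -0.0, 0.043]
ft_force: [-0.1, 0.1, -3.2]
opening: 0.583
grip_force: 30.0
t 9.7 pos [564.4 232.4  24.6] rot [-3.141 -0.     0.043] open 0.583 | turn z -0.004 rows 0.0 | shift cm [-0.17 -0.27  0.06] norm 0.3
t 9.75 pos [564.3 232.4  24.5] rot [-3.142  0.     0.043] open 0.588 | turn z -0.004 rows 0.0 | shift cm [-0.16 -0.27  0.05] norm 0.3
```

```bash
python3 -m inch '[[0,0,-0.004,-0.17,-0.27,-0.1,1],[0,0,0,0,0,0,1],[0,0,0,0,0,0.1,1],[0,0,0,0,0,0.05,1],[0,0,0,0,0,0.05,1],[0,0,0,0,0,0,1]]'
```

```text
t: 10.55
eef_pos: [562.6, 235.0, 24.3]
tcp_rot: [-3.141, -0.0, 0.047]
ft_force: [-3.5, -1.0, 6.4]
opening: 0.585
grip_force: 30.0
```

```bash
python3 -m inch '[[0,0,0,0,0,0,0.1],[0,0,0,0,0,0,-0.2],[0,0,0,0,0,0,-0.45],[0,0,0,0,0,0,-0.45],[0,0,0,0,0,-1,-0.45],[0,0,0,0,0,-4,-0.45],[0,0,0,0,0,-5,-0.45],[0,0,0,0,0,-3,-1]]'
python3 -c "
from h import *
plan(591.5,-342.5,145,1.72)"
```

```text
t: 11.55
eef_pos: [563.0, 235.1, 156.8]
tcp_rot: [-3.141, -0.003, 0.047]
ft_force: [-0.4, 0.3, -0.1]
opening: 0.784
grip_force: 0.0
t 11.55 pos [563.  235.1 156.8] rot [-3.141e+00 -3.000e-03  4.700e-02] open 0.784 | turn z -1.673 rows 9.3 | shift cm [-57.54  -5.77   1.18] norm 57.8
```

```bash
python3 -m inch '[[0,0,-0.1673,0,0,0,-1],[0,0,-0.1673,0,0,0,-1],[0,0,-0.1673,0,0,0,-1],[0,0,-0.1673,0,0,0,-1],[0,0,-0.1673,0,0,0,-1],[0,0,-0.1673,0,0,0,-1],[0,0,-0.1673,0,0,0,-1],[0,0,-0.1673,0,0,0,-1],[0,0,-0.1673,0,0,0,-1],[0,0,-0.1673,0,0,0,-1],[0,0,0,-5.75,-0.58,0,-1],[0,0,0,-5.75,-0.58,0,-1],[0,0,0,-5.75,-0.58,0,-1],[0,0,0,-5.75,-0.58,0,-1],[0,0,0,-5.75,-0.58,0,-1],[0,0,0,-5.75,-0.58,0,-1],[0,0,0,-5.75,-0.58,0,-1],[0,0,0,-5.75,-0.58,0,-1],[0,0,0,-5.75,-0.58,0,-1],[0,0,0,-5.75,-0.58,0,-1]]'
python3 - <<'E'
from h import *
c=env.read_camera("top");cv2.imwrite("pics/b.png",cv2.resize(c["img"][110:240,130:350],None,fx=3,fy=3,interpolation=2)[:,:,::-1])
tabs(c,'tablet_1',54);tabs(c,'tablet_clay',39)
s=env.read_camera("side"); tabs(s,'tablet_1',54)
plan(591.5,-342.5,9,1.72)
E
```

```text
t: 14.05
eef_pos: [590.4, -344.2, 154.5]
tcp_rot: [3.141, 0.0, 1.72]
ft_force: [1.1, -0.4, -0.7]
opening: 1.001
grip_force: 0.0
tablet_1 0.62 [200. 201. 204.] z 54.0 mean [564.9 229.9] [565.6 229.8] 109.8 54.4 0.021
tablet_clay 0.49 [92. 56. 44.] z 40.6 mean [ 595.7 -293. ] [ 592.9 -293.7] 39.1 21.9 -0.024
tablet_1 0.79 [202.  203.  185.5] z 55.4 mean [563.1 224.3] [563.4 223.4] 117.6 70.8 0.045
t 14.3 pos [ 590.3 -341.8  153.8] rot [-3.141e+00 -1.000e-03  1.719e+00] open 1.0 | turn z -0.001 rows 0.0 | shift cm [-0.08  0.11 14.48] norm 14.5
```

View pics/b.png

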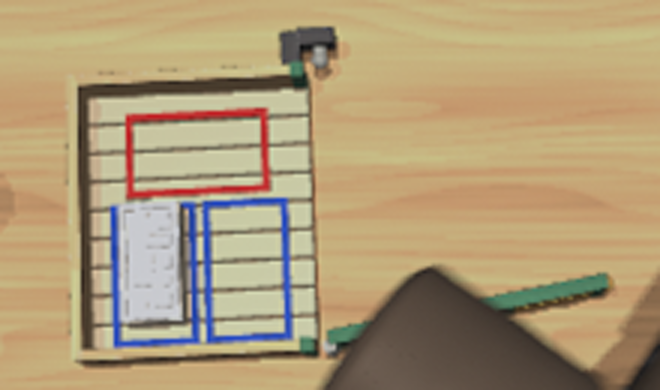

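```bash
python3 -m inch '[[0,0,0,-0.08,0.11,4,-1],[0,0,0,0,0,5,-1],[0,0,0,0,0,4,-1],[0,0,0,0,0,1.5,-1],[0,0,0,0,0,0,-1],[0,0,0,0,0,0,1],[0,0,0,0,0,0,1],[0,0,0,0,0,0,1],[0,0,0,0,0,0,1],[0,0,0,0,0,0,1],[0,0,0,0,0,0,1],[0,0,0,0,0,-1,1],[0,0,0,0,0,-4,1],[0,0,0,0,0,-5,1],[0,0,0,0,0,-3,1],[0,0,0,0,0,0,1]]'
python3 - <<'E'
from h import *
plan(676,197.5,140,1.617)
c=env.read_camera("top"); P=cloud(c); h=cv2.cvtColor(c["img"],cv2.COLOR_RGB2HSV).astype(int)
reg=(P[...,0]>480)&(P[...,0]<640)&(P[...,1]>100)&(P[...,1]<300)
top=reg&(abs(P[...,2]-54)<6)&(h[...,1]<40); n,l,stt,_=cv2.connectedComponentsWithStats(top.astype(np.uint8))
k=1+stt[1:,4].argmax(); top=l==k
v,u=np.nonzero(top); Q=plane(c,np.c_[u,v],53.5); print("top face",Q.mean(0),rect(Q),"raw",P[top].mean(0))
print("px u",u.min(),u.max(),"v",v.min(),v.max())
row=int(v.mean())
for r in (row-8,row+8):
    print(r,[(int(x),tuple(int(q) for q in c["img"][r,x]),int(P[r,x,1]),int(P[r,x,2])) for x in range(164,212)])
cv2.imwrite("pics/b2.png",cv2.resize(c["img"][170:235,150:215],(585,585),interpolation=0)[:,:,::-1])
E
```

```text
t: 16.3
eef_pos: [592.3, -343.3, 141.0]
tcp_rot: [3.139, 0.003, 1.72]
ft_force: [0.0, -0.8, -1.9]
opening: 0.589
grip_force: 30.0
t 16.3 pos [ 592.3 -343.3  141. ] rot [3.139e+00 3.000e-03 1.720e+00] open 0.589 | turn z 0.103 rows 0.6 | shift cm [53.63 10.86  0.1 ] norm 54.7
top face [567.24194719 233.10713839  53.5       ] (array([568.4, 232.7]), 109.8, 54.5, np.float64(0.021)) raw [567.18728585 233.03055669  53.88061341]
px u 170 190 v 177 217
189 [(164, (125, 110, 87), 287, 7), (165, (126, 108, 82), 284, 5), (166, (101, 91, 106), 281, 7), (167, (48, 77, 167), 277, 13), (168, (50, 82, 181), 273, 20), (169, (136, 145, 183), 270, 21), (170, (208, 209, 210), 260, 54), (171, (199, 201, 202), 255, 61), (172, (195, 196, 194), 255, 49), (173, (202, 203, 209), 251, 57), (174, (201, 202, 207), 248, 56), (175, (201, 202, 207), 245, 57), (176, (201, 202, 207), 244, 51), (177, (201, 203, 208), 241, 54), (178, (201, 202, 208), 239, 49), (179, (201, 203, 208), 235, 53), (180, (201, 203, 208), 232, 58), (181, (202, 203, 209), 230, 52), (182, (202, 204, 208), 226, 57), (183, (202, 203, 209), 224, 
[... 1792 characters left out ...]
119), 205, 51), (191, (88, 82, 73), 204, 40), (192, (135, 126, 115), 206, 17), (193, (147, 142, 161), 203, 13), (194, (36, 69, 169), 201, 12), (195, (97, 104, 162), 198, 11), (196, (175, 170, 152), 194, 18), (197, (184, 187, 161), 192, 17), (198, (100, 120, 174), 189, 16), (199, (43, 80, 192), 186, 19), (200, (122, 131, 180), 184, 13), (201, (194, 193, 150), 181, 16), (202, (189, 190, 154), 178, 12), (203, (187, 187, 154), 176, 13), (204, (187, 188, 155), 172, 18), (205, (185, 187, 153), 170, 15), (206, (182, 183, 150), 168, 10), (207, (182, 182, 150), 164, 17), (208, (182, 182, 149), 161, 15), (209, (183, 182, 149), 159, 15), (210, (182, 181, 149), 156, 13), (211, (178, 178, 147), 153, 14)]
```

View pics/b2.png

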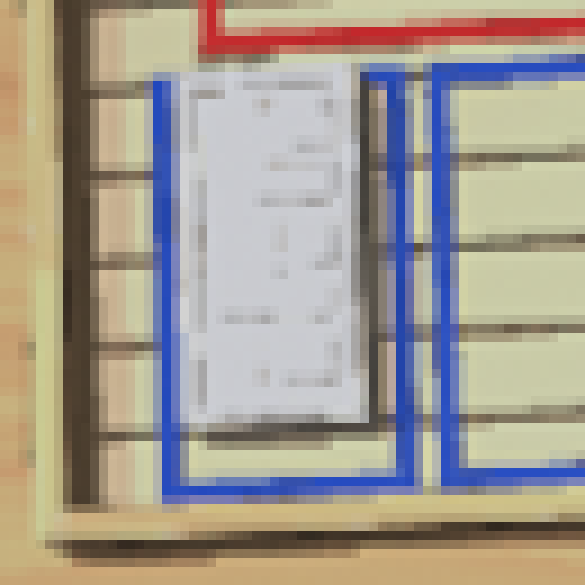

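```bash
python3 -m inch '[[0,0,0.103,0,0,0,1],[0,0,0,4.465,0.897,0,1],[0,0,0,4.465,0.897,0,1],[0,0,0,4.465,0.897,0,1],[0,0,0,4.465,0.897,0,1],[0,0,0,4.465,0.897,0,1],[0,0,0,4.465,0.897,0,1],[0,0,0,4.465,0.897,0,1],[0,0,0,4.465,0.897,0,1],[0,0,0,4.465,0.897,0,1],[0,0,0,4.465,0.897,0,1],[0,0,0,4.465,0.897,0,1],[0,0,0,4.465,0.897,0,1],[0,0,0,0,0,0,1],[0,0,0,0,0,4,1],[0,0,0,0,0,4,1],[0,0,0,0,0,2,1],[0,0,0,0,0,0.5,1],[0,0,0,0,0,0,1],[0,0,0,0,0,0,1]]'
python3 -c "
from h import *
plan(675,197,24.5,1.617)"
```

```text
t: 18.85
eef_pos: [675.3, 197.4, 35.1]
tcp_rot: [3.14, -0.0, 1.617]
ft_force: [0.4, 0.7, -2.6]
opening: 0.587
grip_force: 30.0
t 18.85 pos [675.3 197.4  35.1] rot [ 3.14  -0.     1.617] open 0.587 | turn z -0.0 rows 0.0 | shift cm [-0.04 -0.03  1.06] norm 1.1
```

```bash
python3 -m inch '[[0,0,0,0,0,0.5,1],[0,0,0,0,0,0.2,1],[0,0,0,0,0,0.1,1],[0,0,0,0,0,0.06,1],[0,0,0,0,0,0.06,1],[0,0,0,0,0,0.0,1]]'
```

```text
t: 19.6
eef_pos: [674.7, 197.3, 24.4]
tcp_rot: [-3.142, -0.0, 1.617]
ft_force: [0.2, 1.1, -2.2]
opening: 0.587
grip_force: 30.0
```

```bash
python3 -m inch '[[0,0,0,0,0,0.05,1],[0,0,0,0,0,0.05,1],[0,0,0,0,0,0,1]]'
```

```text
t: 19.98
eef_pos: [674.7, 197.4, 24.0]
tcp_rot: [3.141, -0.0, 1.617]
ft_force: [-3.2, -0.7, 5.2]
opening: 0.585
grip_force: 30.0
```

```bash
python3 -m inch '[[0,0,0,0,0,0,0.1],[0,0,0,0,0,0,-0.2],[0,0,0,0,0,0,-0.45],[0,0,0,0,0,0,-0.45],[0,0,0,0,0,-1,-0.45],[0,0,0,0,0,-4,-0.45],[0,0,0,0,0,-5,-0.45],[0,0,0,0,0,-2,-0.45],[0,0,0,0,0,0,-0.45]]'
python3 - <<'E'
from h import *
plan(562.6,235,140,0.047)
c=env.read_camera("top");tabs(c,'tablet_clay',54)
E
```

```text
t: 21.1
eef_pos: [675.3, 197.4, 145.7]
tcp_rot: [3.138, -0.001, 1.617]
ft_force: [-0.2, 0.0, -1.2]
opening: 0.724
grip_force: 0.0
t 21.1 pos [675.3 197.4 145.7] rot [ 3.138e+00 -1.000e-03  1.617e+00] open 0.724 | turn z 1.57 rows 8.7 | shift cm [-11.08  -4.28   0.57] norm 11.9
tablet_clay 0.86 [95. 55. 40.] z 53.5 mean [675.1 158.6] [674.4 159.2] 53.5 30.2 0.011
tablet_clay 0.39 [76. 75. 75.] z 51.8 mean [759.9  89.1] [635.3  52.4] 302.8 82.8 0.38
```

```bash
python3 -m inch '[[0,0,0.1744,0,0,0,-0.45],[0,0,0.1744,0,0,0,-0.45],[0,0,0.1744,0,0,0,-0.45],[0,0,0.1744,0,0,0,-0.45],[0,0,0.1744,0,0,0,-0.45],[0,0,0.1744,0,0,0,-0.45],[0,0,0.1744,0,0,0,-0.45],[0,0,0.1744,0,0,0,-0.45],[0,0,0.1744,0,0,0,-0.45],[0,0,0,-3.7,-1.43,0,-0.45],[0,0,0,-3.7,-1.43,0,-0.45],[0,0,0,-3.68,-1.42,0,-0.45],[0,0,0,0,0,4,-0.45],[0,0,0,0,0,3,-0.45],[0,0,0,0,0,0,-0.45],[0,0,0,0,0,0,-0.45]]'
python3 - <<'E'
from h import *
plan(562.6,235,24.5,0.047)
c=env.read_camera("top");tabs(c,'tablet_clay',54)
E
```

```text
t: 23.2
eef_pos: [562.2, 234.8, 73.7]
tcp_rot: [-3.142, 0.0, 0.047]
ft_force: [-0.4, -1.0, 0.7]
opening: 0.726
grip_force: 0.0
t 23.2 pos [562.2 234.8  73.7] rot [-3.142  0.     0.047] open 0.726 | turn z 0.0 rows 0.0 | shift cm [ 0.04 -0.01  4.92] norm 4.9
tablet_clay 0.64 [169.  99.  71.] z 54.2 mean [674.7 189.3] [673.1 196.2] 107.8 56.9 -1.516
```

```bash
python3 -m inch '[[0,0,0,0,0,2.5,-0.45],[0,0,0,0,0,2,-0.45],[0,0,0,0,0,0.4,-0.45],[0,0,0,0,0,0,-0.45],[0,0,0,0,0,0,1],[0,0,0,0,0,0,1],[0,0,0,0,0,0,1],[0,0,0,0,0,0,1],[0,0,0,0,0,-0.4,1],[0,0,0,0,0,0,1],[0,0,0,-0.2,-0.23,0,1],[0,0,0,-0.2,-0.24,0,1],[0,0,0,0,0,0,1],[0,0,0,0,0,0.2,1],[0,0,0,0,0,0.1,1],[0,0,0,0,0,0.05,1],[0,0,0,0,0,0,1]]'
```

```text
t: 25.42
eef_pos: [557.7, 239.3, 25.2]
tcp_rot: [-3.142, -0.0, 0.047]
ft_force: [-2.4, -1.5, 3.2]
opening: 0.585
grip_force: 30.0
```

```bash
python3 -m inch '[[0,0,0,0,0,0,0.1],[0,0,0,0,0,0,-0.2],[0,0,0,0,0,0,-0.45],[0,0,0,0,0,0,-0.45],[0,0,0,0,0,-1,-0.45],[0,0,0,0,0,-4,-0.45],[0,0,0,0,0,-5,-0.45],[0,0,-0.18,0,0,-2,-1],[0,0,-0.18,0,0,0,-1],[0,0,-0.18,0,0,0,-1],[0,0,-0.18,0,0,0,-1],[0,0,-0.18,0,0,0,-1],[0,0,-0.18,0,0,0,-1],[0,0,-0.18,0,0,0,-1],[0,0,-0.177,0,0,0,-1],[0,0,0,0,0,0,-1]]'
python3 - <<'E'
from h import *
plan(440.1,-291.7,60,1.484)
E
```

```text
t: 27.42
eef_pos: [557.8, 239.4, 145.6]
tcp_rot: [3.141, -0.0, 1.483]
ft_force: [-0.9, 0.6, -1.0]
opening: 1.001
grip_force: 0.0
t 27.43 pos [557.8 239.4 145.6] rot [ 3.141 -0.     1.483] open 1.001 | turn z -0.001 rows 0.0 | shift cm [-53.93  -7.12   8.56] norm 55.1
```

```bash
python3 -m inch '[[0,0,0,-4.903,-0.647,0,-1],[0,0,0,-4.903,-0.647,0,-1],[0,0,0,-4.903,-0.647,0,-1],[0,0,0,-4.903,-0.647,0,-1],[0,0,0,-4.903,-0.647,0,-1],[0,0,0,-4.903,-0.647,0,-1],[0,0,0,-4.903,-0.647,0,-1],[0,0,0,-4.903,-0.647,0,-1],[0,0,0,-4.903,-0.647,0,-1],[0,0,0,-4.903,-0.647,0,-1],[0,0,0,-4.903,-0.647,0,-1],[0,0,0,0,0,4,-1],[0,0,0,0,0,4,-1],[0,0,0,0,0,0,-1],[0,0,0,0,0,0,-1]]'
python3 - <<'E'
from h import *
plan(440.1,-291.7,9,1.484)
c=env.read_camera("top");tabs(c,'tablet_clay',54);tabs(c,'tablet_1',54)
h=cv2.cvtColor(c["img"],cv2.COLOR_RGB2HSV).astype(int);P=cloud(c)
m=((h[...,0]<6)|(h[...,0]>172))&(h[...,1]>170)&(abs(P[...,2]-15)<8)&(P[...,0]>600)&(P[...,1]>100)
v,u=np.nonzero(m);print(rect(plane(c,np.c_[u,v],15)))
cv2.imwrite("pics/b3.png",cv2.resize(c["img"][135:235,150:245],(570,600),interpolation=2)[:,:,::-1])
E
```

```text
t: 29.3
eef_pos: [440.8, -292.1, 66.2]
tcp_rot: [3.141, 0.001, 1.483]
ft_force: [-0.2, -0.3, 0.7]
opening: 1.001
grip_force: 0.0
t 29.3 pos [ 440.8 -292.1   66.2] rot [3.141e+00 1.000e-03 1.483e+00] open 1.001 | turn z -0.001 rows 0.0 | shift cm [ 0.03 -0.07  5.72] norm 5.7
tablet_1 0.89 [190. 192. 195.] z 53.9 mean [561.1 234.5] [560.8 234.7] 109.2 56.2 0.046
tablet_1 0.63 [73. 61. 50.] z 51.0 mean [686.6 169.4] [633.6  89.7] 449.4 288.7 -1.383
(array([677.4, 199.2]), 131.4, 77.3, np.float64(-1.514))
```

View pics/b3.png

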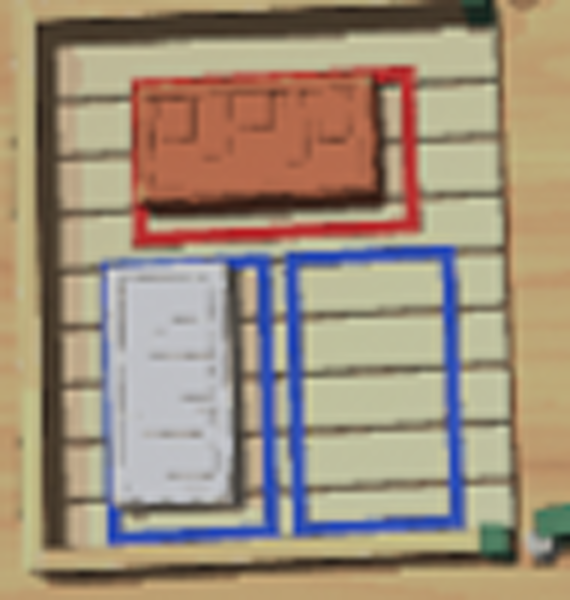

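```bash
python3 -m inch '[[0,0,0,0.03,-0.07,3.5,-1],[0,0,0,0,0,2,-1],[0,0,0,0,0,0.2,-1],[0,0,0,0,0,0,-1],[0,0,0,0,0,0,1],[0,0,0,0,0,0,1],[0,0,0,0,0,0,1],[0,0,0,0,0,0,1],[0,0,0,0,0,0,1],[0,0,0,0,0,-1,1],[0,0,0,0,0,-4,1],[0,0,0,0,0,-5,1],[0,0,0,0,0,-3,1],[0,0,0,0,0,0,1],[0,0,0,0,0,0,1]]'
cat >> h.py <<'E'
def topface(c,x0,x1,y0,y1,z=53.5):
    P=cloud(c); m=(P[...,0]>x0)&(P[...,0]<x1)&(P[...,1]>y0)&(P[...,1]<y1)&(abs(P[...,2]-z)<10)&(c["img"].max(2)>120)
    n,l,s,_=cv2.connectedComponentsWithStats(m.astype(np.uint8)); m=l==1+s[1:,4].argmax()
    v,u=np.nonzero(m); Q=plane(c,np.c_[u,v],z); print(Q.mean(0)[:2].round(1),rect(Q))
E
python3 - <<'E'
from h import *
c=env.read_camera("top")
topface(c,622,720,110,280);topface(c,490,621,190,275)
plan(564.4-2-1.5,153.2-2,140,0.047)
E
```

```text
t: 31.32
eef_pos: [439.0, -291.1, 137.1]
tcp_rot: [-3.141, -0.001, 1.484]
ft_force: [0.7, -0.2, -2.7]
opening: 0.588
grip_force: 30.0
[677.5 201.3] (array([676.9, 200.8]), 107.6, 54.8, np.float64(-1.525))
[564.2 238.1] (array([563.7, 238. ]), 109.5, 54.4, np.float64(0.021))
t 31.38 pos [ 439.  -291.   136.8] rot [-3.140e+00 -1.000e-03  1.484e+00] open 0.587 | turn z 1.437 rows 8.0 | shift cm [ 14.26 -43.6   -0.32] norm 45.9
```

```bash
python3 -m inch '[[0,0,0.1796,0,0,0,1],[0,0,0.1796,0,0,0,1],[0,0,0.1796,0,0,0,1],[0,0,0.1796,0,0,0,1],[0,0,0.1796,0,0,0,1],[0,0,0.1796,0,0,0,1],[0,0,0.1796,0,0,0,1],[0,0,0.1796,0,0,0,1],[0,0,0,1.62,-4.865,0,1],[0,0,0,1.62,-4.865,0,1],[0,0,0,1.62,-4.865,0,1],[0,0,0,1.62,-4.865,0,1],[0,0,0,1.62,-4.865,0,1],[0,0,0,1.62,-4.865,0,1],[0,0,0,1.62,-4.865,0,1],[0,0,0,1.62,-4.865,0,1],[0,0,0,1.62,-4.865,0,1],[0,0,0,0,0,0,1],[0,0,0,0,0,4,1],[0,0,0,0,0,0,1]]'
python3 - <<'E'
from h import *
plan(564,153.2,27,0.047)
E
```

```text
t: 33.88
eef_pos: [562.4, 151.9, 94.9]
tcp_rot: [3.141, 0.007, 0.047]
ft_force: [0.1, -0.8, -1.6]
opening: 0.586
grip_force: 30.0
t 33.88 pos [562.4 151.9  94.9] rot [3.141 0.007 0.047] open 0.586 | turn z -0.0 rows 0.0 | shift cm [ 0.16 -0.12  6.79] norm 6.8
```

```bash
python3 -m inch '[[0,0,0,0.08,-0.06,3,1],[0,0,0,0,0,2,1],[0,0,0,0,0,0.7,1],[0,0,0,0,0,0,1],[0,0,0,0,0,0,1]]'
python3 - <<'E'
from h import *
plan(564,153.2,24.5,0.047)
E
```

```text
t: 34.5
eef_pos: [565.6, 153.4, 41.9]
tcp_rot: [-3.141, -0.001, 0.047]
ft_force: [0.6, 0.0, -2.4]
opening: 0.585
grip_force: 30.0
t 34.5 pos [565.6 153.4  41.9] rot [-3.141e+00 -1.000e-03  4.700e-02] open 0.585 | turn z 0.0 rows 0.0 | shift cm [-0.17  0.01  1.74] norm 1.7
```

```bash
python3 -m inch '[[0,0,0,-0.17,0.01,1,1],[0,0,0,0,0,0.4,1],[0,0,0,0,0,0.1,1],[0,0,0,0,0,0,1],[0,0,0,0,0,0.06,1],[0,0,0,0,0,0.06,1],[0,0,0,0,0,0,1]]'
python3 - <<'E'
from h import *
plan(564,153.2,24.5,0.047)
E
```

```text
t: 35.38
eef_pos: [563.5, 153.3, 24.8]
tcp_rot: [-3.141, -0.0, 0.047]
ft_force: [-0.6, 0.0, -1.8]
opening: 0.59
grip_force: 30.0
t 35.38 pos [563.5 153.3  24.8] rot [-3.141 -0.     0.047] open 0.59 | turn z 0.0 rows 0.0 | shift cm [0.05 0.01 0.03] norm 0.1
```

```bash
python3 -m inch '[[0,0,0,0,0,0.05,1],[0,0,0,0,0,0.05,1],[0,0,0,0,0,0,1]]'
```

```text
t: 35.75
eef_pos: [563.5, 153.3, 23.7]
tcp_rot: [-3.142, 0.0, 0.047]
ft_force: [-0.6, 0.3, -1.9]
opening: 0.588
grip_force: 30.0
```

```bash
python3 -m inch '[[0,0,0,0,0,0.05,1],[0,0,0,0,0,0.05,1],[0,0,0,0,0,0,1]]'
```

```text
t: 36.12
eef_pos: [563.5, 153.3, 23.1]
tcp_rot: [-3.142, -0.0, 0.047]
ft_force: [-1.6, -0.7, 4.2]
opening: 0.591
grip_force: 30.0
```

```bash
python3 -m inch '[[0,0,0,0,0,0,0.1],[0,0,0,0,0,0,-0.2],[0,0,0,0,0,0,-0.45],[0,0,0,0,0,0,-0.45],[0,0,0,0,0,-1,-0.45],[0,0,0,0,0,-4,-0.45],[0,0,0,0,0,-5,-0.45],[0,0,-0.173,0,0,-2,1],[0,0,-0.173,0,0,0,1],[0,0,-0.173,0,0,0,1],[0,0,-0.173,0,0,0,1],[0,0,-0.173,0,0,0,1],[0,0,-0.173,0,0,0,1],[0,0,-0.173,0,0,0,1],[0,0,-0.173,0,0,0,1],[0,0,-0.173,0,0,0,1],[0,0,-0.173,0,0,0,1],[0,0,0,0,0,0,1]]'
python3 - <<'E'
from h import *
plan(489,-130.5,140,1.777)
E
```

```text
t: 38.38
eef_pos: [563.5, 153.3, 143.3]
tcp_rot: [3.141, -0.0, 1.776]
ft_force: [-0.3, -1.0, -0.5]
opening: 0.003
grip_force: 0.0
t 38.38 pos [563.5 153.3 143.3] rot [ 3.141 -0.     1.776] open 0.003 | turn z -0.001 rows 0.0 | shift cm [-26.25 -13.1    0.33] norm 29.3
```

```bash
python3 -m inch '[[0,0,0,-4.375,-2.183,0,1],[0,0,0,-4.375,-2.183,0,1],[0,0,0,-4.375,-2.183,0,1],[0,0,0,-4.375,-2.183,0,1],[0,0,0,-4.375,-2.183,0,1],[0,0,0,-4.375,-2.183,0,1],[0,0,0,0,0,2,1],[0,0,0,0,0,4,1],[0,0,0,0,0,4,1],[0,0,0,0,0,1.7,1],[0,0,0,0,0,0,1]]'
python3 - <<'E'
from h import *
plan(489,-130.5,26,1.777)
c=env.read_camera("top")
print("clay",end=' ');topface(c,622,720,110,280);print("b",end=' ');topface(c,490,621,192,275);print("a",end=' ');topface(c,490,621,100,186)
h=cv2.cvtColor(c["img"],cv2.COLOR_RGB2HSV).astype(int);P=cloud(c)
g=(h[...,0]>65)&(h[...,0]<95)&(h[...,1]>90)&(P[...,0]>420)&(P[...,0]<600)&(P[...,1]>-200)&(P[...,1]<70)&(abs(P[...,2]-65)<12)
v,u=np.nonzero(g); print("door",g.sum(),rect(plane(c,np.c_[u,v],65)))
cv2.imwrite("pics/b4.png",cv2.resize(c["img"][120:240,150:345],(780,480),interpolation=2)[:,:,::-1])
E
```

```text
t: 39.75
eef_pos: [488.8, -130.4, 25.0]
tcp_rot: [-3.14, -0.001, 1.774]
ft_force: [-0.5, -0.9, 0.9]
opening: 0.001
grip_force: 0.0
t 39.75 pos [ 488.8 -130.4   25. ] rot [-3.140e+00 -1.000e-03  1.774e+00] open 0.001 | turn z -0.003 rows 0.0 | shift cm [-0.01  0.02 -0.1 ] norm 0.1
clay [677.6 201.3] (array([676.9, 200.8]), 107.6, 54.8, np.float64(-1.525))
b [564.5 238.3] (array([563.7, 237.9]), 109.5, 54.6, np.float64(0.021))
a [579.3 151.3] (array([574.8, 152.4]), 93.1, 55.0, np.float64(0.053))
door 231 (array([511. ,  -1.1]), 133.9, 14.2, np.float64(-1.371))
```

View pics/b4.png

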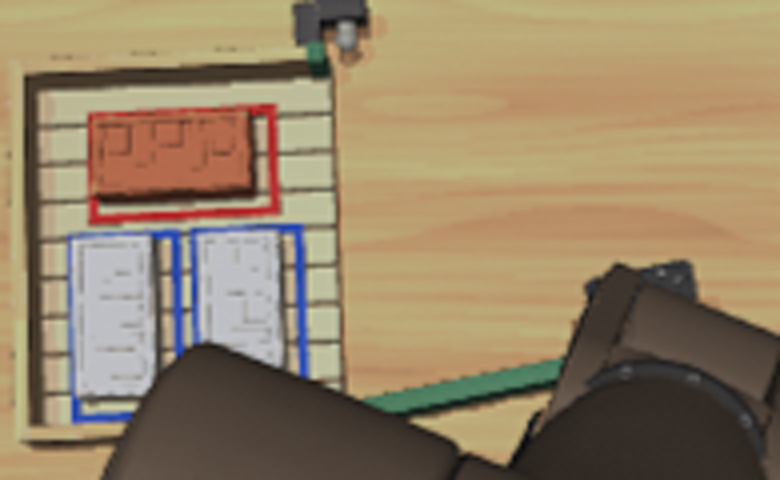

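```bash
python3 -m inch '[[0,0,0,0,1.2,0,1],[0,0,0,0,0.8,0,1],[0,0,0,0,0.5,0,1],[0,0,0,0,0.3,0,1],[0,0,-0.03,0,0.6,0,1],[0,0,-0.05,-0.02,1.0,0,1],[0,0,-0.06,-0.02,1.2,0,1],[0,0,-0.06,-0.02,1.2,0,1],[0,0,-0.06,-0.02,1.2,0,1],[0,0,-0.06,-0.02,1.2,0,1]]'
cat >> h.py <<'E'
def door(H=(487,73.5)):
    s=env.state(); p=np.array(s["eef_pos"])[:2]-H; f=s["tcp_rot"][2]-np.pi
    d=np.array([np.cos(f),np.sin(f)]); e=np.array([-d[1],d[0]])
    print("t",round(float(s["t"]),2),"theta(yaw)",round((0.047-f+np.pi)%(2*np.pi)-np.pi,3),"r",(p@d).round(1),"h",(-p@e).round(1),"F along push",round(float(np.array(s["ft_force"])[:2]@e),1),"F",np.round(s["ft_force"],1))
E
python3 - <<'E'
from h import *
door()
E
```

```text
t: 41.05
eef_pos: [577.5, -104.4, 25.7]
tcp_rot: [-3.142, -0.0, 2.1]
ft_force: [-1.0, -0.3, 1.0]
opening: 0.004
grip_force: 0.3
t 41.05 theta(yaw) 1.088 r 199.3 h 11.8 F along push -1.0 F [-1.  -0.3  1. ]
```

```bash
python3 -m inch '[[0,0,-0.065,-0.02,1.3,0,1],[0,0,-0.065,-0.02,1.3,0,1],[0,0,-0.065,-0.02,1.3,0,1],[0,0,-0.065,-0.02,1.3,0,1],[0,0,-0.065,-0.02,1.3,0,1],[0,0,-0.065,-0.02,1.3,0,1],[0,0,-0.065,-0.02,1.3,0,1],[0,0,-0.065,-0.02,1.3,0,1],[0,0,-0.065,-0.02,1.3,0,1],[0,0,-0.065,-0.02,1.3,0,1],[0,0,-0.065,-0.02,1.3,0,1],[0,0,-0.06,-0.02,1.2,0,1],[0,0,-0.04,-0.02,0.8,0,1],[0,0,0,0,0,0,1]]'
python3 - <<'E'
from h import *
door()
c=env.read_camera("top")
h=cv2.cvtColor(c["img"],cv2.COLOR_RGB2HSV).astype(int);P=cloud(c)
g=(h[...,0]>65)&(h[...,0]<95)&(h[...,1]>90)&(P[...,0]>505)&(P[...,0]<720)&(P[...,1]>-100)&(P[...,1]<90)&(abs(P[...,2]-65)<12)
v,u=np.nonzero(g); print("door",g.sum(),rect(plane(c,np.c_[u,v],65)))
E
```

```text
t: 42.8
eef_pos: [677.3, 18.8, 25.6]
tcp_rot: [3.141, -0.0, 2.913]
ft_force: [0.4, -0.3, 0.9]
opening: 0.006
grip_force: 0.0
t 42.8 theta(yaw) 0.275 r 197.7 h 10.2 F along push -0.2 F [ 0.4 -0.3  0.9]
door 0 (array([0., 0.]), 0.0, 0.0, np.float64(0.0))
```

```bash
python3 -m inch '[[0,0,-0.05,0,1.0,0,1],[0,0,-0.04,0,0.8,0,1],[0,0,-0.03,0,0.6,0,1],[0,0,-0.02,0,0.4,0,1],[0,0,-0.02,0,0.4,0,1],[0,0,-0.015,0,0.3,0,1],[0,0,-0.015,0,0.3,0,1],[0,0,-0.01,0,0.2,0,1],[0,0,-0.01,0,0.2,0,1]]'
python3 - <<'E'
from h import *
door()
E
```

```text
t: 43.98
eef_pos: [683.2, 58.0, 25.8]
tcp_rot: [-3.139, 0.0, 3.123]
ft_force: [0.4, -15.9, -0.1]
opening: 0.004
grip_force: 7.9
t 43.98 theta(yaw) 0.065 r 196.5 h 11.9 F along push -15.9 F [  0.4 -15.9  -0.1]
```

```bash
python3 -m inch '[[0,0,-0.01,0,0.2,0,1],[0,0,-0.01,0,0.2,0,1],[0,0,-0.01,0,0.15,0,1],[0,0,-0.01,0,0.15,0,1],[0,0,0,0,0,0,1]]'
python3 - <<'E'
from h import *
door()
E
```

```text
t: 44.6
eef_pos: [683.3, 66.6, 25.8]
tcp_rot: [-3.142, 0.0, -3.121]
ft_force: [1.8, -2.7, -0.2]
opening: 0.006
grip_force: 1.0
t 44.6 theta(yaw) 0.026 r 196.2 h 11.0 F along push -2.8 F [ 1.8 -2.7 -0.2]
```

Past the hump; press gently on to the stop.

```bash
python3 -m inch '[[0,0,-0.01,0,0.15,0,1],[0,0,-0.01,0,0.15,0,1],[0,0,-0.006,0,0.1,0,1],[0,0,0,0,0.1,0,1],[0,0,0,0,0,0,1]]'
python3 - <<'E'
from h import *
door()
E
```

```text
t: 45.22
eef_pos: [683.2, 70.0, 25.8]
tcp_rot: [-3.14, 0.0, -3.095]
ft_force: [2.3, -14.7, -0.0]
opening: 0.005
grip_force: 7.3
t 45.23 theta(yaw) -0.0 r 195.8 h 12.8 F along push -14.8 F [  2.3 -14.7  -0. ]
```

```bash
python3 -m inch '[[0,0,0,0,-0.3,0,1],[0,0,0,0,-1,0,1],[0,0,0,0,-2.5,0,1],[0,0,0,0,-4,0,1],[0,0,0,0,-5,0,1],[0,0,0,0,-3,-2,1],[0,0,0,0,0,-5,1],[0,0,0,0,-4,-5,1],[0,0,0,0,-5,0,1],[0,0,0,0,-5,0,1],[0,0,0,0,-5,0,1],[0,0,0,0,0,0,1],[0,0,0,0,0,0,1]]'
python3 - <<'E'
from h import *
c=env.read_camera("top");s=env.read_camera("side")
topface(c,622,720,110,280);topface(c,490,621,192,275);topface(c,490,621,100,186)
a=cv2.resize(c["img"][120:240,140:300],(560,420),interpolation=2)
b=cv2.resize(s["img"][145:225,200:335],(560,332)[::1],interpolation=2)
cv2.imwrite("pics/end.png",cv2.resize(np.vstack([a,b]),(440,590))[:,:,::-1])
h=cv2.cvtColor(c["img"],cv2.COLOR_RGB2HSV).astype(int);P=cloud(c)
g=(h[...,0]>65)&(h[...,0]<95)&(h[...,1]>90)&(P[...,0]>460)&(P[...,0]<790)&(P[...,1]>30)&(P[...,1]<130)
v,u=np.nonzero(g); print("door",g.sum(),rect(plane(c,np.c_[u,v],65)))
E
```

```text
t: 46.85
eef_pos: [698.6, -275.3, 144.2]
tcp_rot: [3.141, -0.001, -3.096]
ft_force: [-0.6, 0.2, 0.8]
opening: 0.005
grip_force: 0.0
[677.2 201.3] (array([676.9, 200.8]), 107.6, 54.8, np.float64(-1.525))
[564. 238.] (array([563.7, 237.9]), 109.5, 54.6, np.float64(0.021))
[570.8 154.6] (array([566.9, 154. ]), 107.3, 54.5, np.float64(0.01))
door 210 (array([682. ,  90.4]), 133.9, 22.0, np.float64(0.067))
```

View pics/end.png

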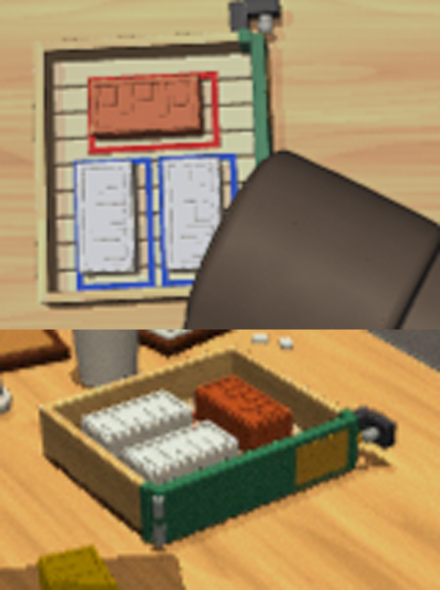

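The final picture shows the door shut on its catch and all three tablets inside their outlines. In the top view the clay tablet is at about (145,105) and the white ones at about (105,215) and (190,215). The arm is clear.

```bash
python3 -c "
from cell import env
print(env.job_done())"
```

```text
the job is handed in; nothing more can be done
None
```

I handed the job in at about 47 s. All three tablets lie flat and carved side up in their outlines, and the door is shut on its catch. The tower, tool pot and mallet were not touched. The hand-in call gave no verdict.

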